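Put the panel-beating dollies away in their drawer tray

ROBOT

A 6-joint arm with a two-finger parallel gripper is mounted at the origin on the work surface. World frame = base frame: x ahead of the robot, y to its left, z up, the work surface at z = 0. Lengths are in m, angles in degrees, forces in N, time in s.
With the tool pointing down it reaches from about 0.35 to 0.975 m from the base axis. Payload 7.1 kg.
Tool frame: the origin (TCP) lies at the very end of the fingers, on their centre line; the grasp point (between the pads) lies 19 mm behind it (arm.tcp_to_grasp is the z of the grasp point in the tool frame, in m); z points along the fingers, y is the line along which they close (so a half turn about z gives the same grasp; the last joint's range is limited). The gripper opens to 88 mm and grips with 3 to 60 N. Pads are 20 mm wide; open, the fingers measure 115 mm over their backs; the gripper's body (75 mm by 178 mm) begins 61 mm behind the grasp point.
Start: joints at [63.656, 24.242, 93.386, -0, 62.372, -1.089], TCP at [0.267, 0.565, 0.187] pointing down, gripper open.
Joint ranges: [-172.04, 172.04], [-51.8, 120.97], [4.93, 147.93], [-75.15, 255.16], [6.16, 154.13], [-145.62, 145.62]. Speed limits (degrees/s): [136.94, 136.94, 172.46, 180, 180, 180].

INTERFACE

Orientations are given as [roll, pitch, yaw] about the fixed x, y, z axes, in that order (R = Rz(yaw) Ry(pitch) Rx(roll)).
In Python, from cell import arm, eyes gives the robot as it stands.
- The arm moves only by the tool jog_arm, never from a script. Its arguments are lists of equal length, an entry for each row: "gripper": the opening in per cent of the stroke, from 0 (shut) to 100 (fully open); "slide": the shift along the tool's x, y, z in mm, a list of three; "twist": the turn about the tool's z in degrees. In form: {"gripper": [gripper, ...], "slide": [[x, y, z], ...], "twist": [twist, ...]}. A call has 1 to 8 rows; each row shifts and turns the commanded pose from where the row before left it, along the tool's axes as they then stand; what a row does not reach is not made up. A row lasts 1/8 s, in which the tool goes at most 62.5 mm and 10.7 degrees, less where a joint would pass 70% of its speed; a pose out of reach is approached as far as the arm can. A call with a gripper value outside its range is refused whole. The fingers move at their own pace and stop on an object; "force" is the grip in N (left out, the last holds). Time passes only in rows, so rows that do not move let the fingers close. It gives the time, the measured TCP pose, the force, the opening and the grip force at its end, in the units of the state.
- arm.read_state(): the state, without advancing time (a new reading comes with each control period).
- eyes.get_image(name): name is "side" or "top" or "wrist"; returns the picture (384x512x3 uint8, red, green, blue); there is no depth.
- eyes.camera_info(name): a dict with "camera_matrix" (3x3 intrinsics, pixels), "rvec" (rotation vector, rad) and "tvec" (3), from world to camera coordinates, as OpenCV has them. Camera axes: x right, y down, z forward; pixel columns grow to the right and rows downward; lengths in m; the calibration is good to about 2 mm. A picture is of the moment at which its call begins: read the wrist's pose just before it. camera_info takes no time and is no camera call; for the wrist camera it gives the pose at the moment of the call.
- arm.hand_in(): hands the job in; it is judged then, once.
The state is a dict: "time_s": time; "joint_positions": joint angles; "qvel": joint speeds; "effort": joint torques, N m; "eef_pos": TCP position; "ee_rot": TCP orientation; "contact_force": force on the tool from outside, world axes, zero at the start; "ft_torque": the same for the moment, N m; "gripper_width": finger opening in m; "grasp_force": force on a finger pad.
Only numpy, scipy, OpenCV 4.12 (cv2) and the standard library are available. Lean on these libraries where they do the work, as an engineer would, in place of code of your own. Each camera call takes 0.05 s, during which the arm holds its last target. There are 200 camera calls.

TASK

Put the four steel panel-beating dollies away in the blue drawer tray: each goes in the cut-out of its own shape, turned the way the cut-out is and lying flat on its yellow floor. Lower each one in rather than dropping it, and leave the hammer and the rusty bracket where they lie.

Things in the scene. Friction and masses are not known exactly. Their poses are not given: they have to be found in the camera images.
- heel_dolly: Heel dolly: bright steel block, D-shaped from above like a shoe heel, 55 long (x), 54 wide (y), 32 high (mm), about 0.66 kg, standing on its flat underside. Origin: centre of the underside, z up. Straight back end at x = -27.5, sides flat and parallel from there to x = 0; the half-round end (radius 27) points to +x.
- toe_dolly: Toe dolly: bright steel bar, bullet-shaped from above, 96 long (x), 44 wide (y) (mm), about 0.72 kg, on its flat underside. Origin: underside, on the midline, 36 from the square end (x = -36), 60 from the tip of the round nose (x = +60); z up. Sides flat and parallel from x = -36 to +38. 28 high from the square end to x = +12, then sloping down to 16 at the nose.
- rail_dolly: Rail dolly: rail section, rectangular from above, 60 long (x), 52 high (mm), about 0.78 kg. Bright crowned head 44 wide (y), its flat sides 36 to 44 above the underside, on a brownish web 22 wide and a foot 50 wide, 9 high at its edges rising to 14 at the web. Origin: centre of the underside, z up. Both ends are alike: a half turn does not matter.
- comma_dolly: Comma dolly: brownish forged steel, comma-shaped from above, 107 long (x), 30 high (mm), about 0.68 kg. Fat round head, radius 23 about x = -24, y = 0; sides taper evenly from 46 wide there to 40 at x = +1, then it narrows and curves to -y, to a blunt point near x = 60, y = -17. Origin: on the flat underside, 47 from the head end, on the straight midline; z up. Mass centre near x = -7.
- nest_heel: Fixed black-on-yellow plastic insert, 156 (x) x 100 (y) x 12 (mm), one of four side by side in a blue tray whose rim is 8 higher, with a D-shaped cut-out for the heel dolly: 6 deep, yellow floor 6 above the insert's underside, 8 clear all round. Origin: centre of the insert's underside, z up; the dolly is centred when the origins line up and the x axes agree. Round end to +x.
- nest_toe: Fixed black-on-yellow plastic insert, 156 (x) x 100 (y) x 12 (mm), one of four side by side in a blue tray whose rim is 8 higher, with a bullet-shaped cut-out for the toe dolly: 6 deep, yellow floor 6 above the insert's underside, 8 clear all round. Origin: centre of the insert's underside, z up; the dolly is centred when the origins line up and the x axes agree. Round nose to +x.
- nest_rail: Fixed black-on-yellow plastic insert, 156 (x) x 100 (y) x 12 (mm), one of four side by side in a blue tray whose rim is 8 higher, with a rectangular cut-out for the rail dolly: 6 deep, yellow floor 6 above the insert's underside, 8 clear all round. Origin: centre of the insert's underside, z up; the dolly is centred when the origins line up and the x axes agree. Either way round will do.
- nest_comma: Fixed black-on-yellow plastic insert, 156 (x) x 100 (y) x 12 (mm), one of four side by side in a blue tray whose rim is 8 higher, with a comma-shaped cut-out for the comma dolly: 6 deep, yellow floor 6 above the insert's underside, 8 clear all round. Origin: centre of the insert's underside, z up; the dolly is centred when the origins line up and the x axes agree. Fat head to -x, point to +x.
- hammer: Panel hammer beyond the work, wooden handle and red head, 290 long, up to 32 high (mm), loose, 0.45 kg; leave it alone. Origin: on the bench under the handle, 105 from the head; handle along x, head to +x.
- rusty_bracket: Old rusty steel bracket with drilled holes, bent like a step, 130 long (x), 55 wide (y), 23 high (mm), loose, 0.25 kg; leave it alone. Origin: on the bench under its middle.
Mind the look-alikes: they are no part of the job. What is shaped like the toe_dolly but orange or red is not meant. Leave any green or pink look-alike of the nest_heel alone.

How it is judged:
By the outcome, as a careful person would: the job done as asked, in the order asked, and still so for the second after the job is handed in, with the robot touching nothing.
It also fails if it takes over 118 s, if anything falls off the work surface, if the arm or the gripper's body presses on something with over 40 N, if the wrist force passes 120 N, or if a joint passes its speed limit or range.

## Working session

There is one attempt and no reset: what is moved stays moved. The work goes in short steps, Python scripts to look and compute and a tool call to move; the robot and the scene stay as the last step left them, time stands still between calls to the robot, and variables do not carry over. Pictures are saved under pics/ and viewed, at most 14 in all, crops included, and the job is handed in when it is done.

Besides the shell and the picture viewer there is one more tool, called after "Emit:" as name(argument=value, ...), one argument or row to a line, values as JSON. jog_arm: Moves the arm, as the interface text tells. Its arguments: {"type":"object","properties":{"gripper":{"type":"array","items":{"type":"number"}},"slide":{"type":"array","items":{"type":"array","items":{"type":"number"}}},"twist":{"type":"array","items":{"type":"number"}},"force":{"type":"number"}},"required":["gripper","slide","twist"]}

```bash
ls; mkdir -p pics
python3 - <<'E'
from cell import arm,eyes
import cv2
s=arm.read_state();print(s)
for n in("top","side"):
    im=eyes.get_image(n);cv2.imwrite(f"pics/{n}0.png",cv2.cvtColor(im,cv2.COLOR_RGB2BGR))
    print(n,eyes.camera_info(n))
E
```

```text
pics
{'time_s': 0.0, 'joint_positions': array([ 6.36529162e+01,  2.42826186e+01,  9.34310148e+01,  3.29487761e-03,
        6.23717591e+01, -1.08564476e+00]), 'qvel': array([-0.05445487, -0.14687886, -0.04949939,  0.04043677, -0.02213444,
       -0.01793812]), 'effort': array([-1.04837833e-03, -5.44618750e+01, -2.73665911e+01,  6.42639748e-02,
        2.28915538e-02, -9.56935173e-05]), 'eef_pos': array([0.26638297, 0.56472483, 0.18602435]), 'ee_rot': array([-1.79914678e+02, -4.53430132e-03,  1.54737027e+02]), 'contact_force': array([-0.03792695, -0.19466455,  0.00799651]), 'ft_torque': array([0.05630133, 0.02157109, 0.06658996]), 'grasp_force': 0.0, 'gripper_width': 0.08773578169465976}
top {'camera_matrix': array([[348.24597915,   0.        , 255.52993834],
       [  0.        , 348.24597915, 194.96804183],
       [  0.        ,   0.        ,   1.        ]]), 'rvec': array([ 2.15613959, -2.06475403,  0.20743343]), 'tvec': array([4.56502538e-04, 5.32851546e-01, 1.00207882e+00])}
side {'camera_matrix': array([[388.97799934,   0.        , 248.09587277],
       [  0.        , 388.97799934, 191.0361995 ],
       [  0.        ,   0.        ,   1.        ]]), 'rvec': array([ 2.30588274, -0.81034112,  0.28300105]), 'tvec': array([-0.43056687,  0.2906892 ,  1.20169858])}
```

Run:
```python
import cv2
for n in("top","side"):
    im=cv2.imread(f"pics/{n}0.png");cv2.imwrite(f"pics/{n}0b.png",cv2.resize(im,(796,597),interpolation=cv2.INTER_CUBIC))
```

```text
(no output)
```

View pics/top0b.png

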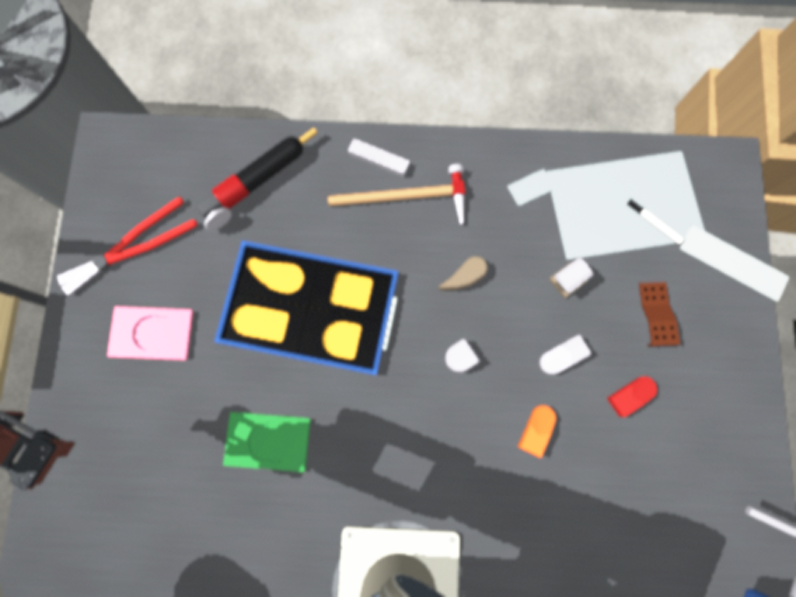

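View pics/side0b.png

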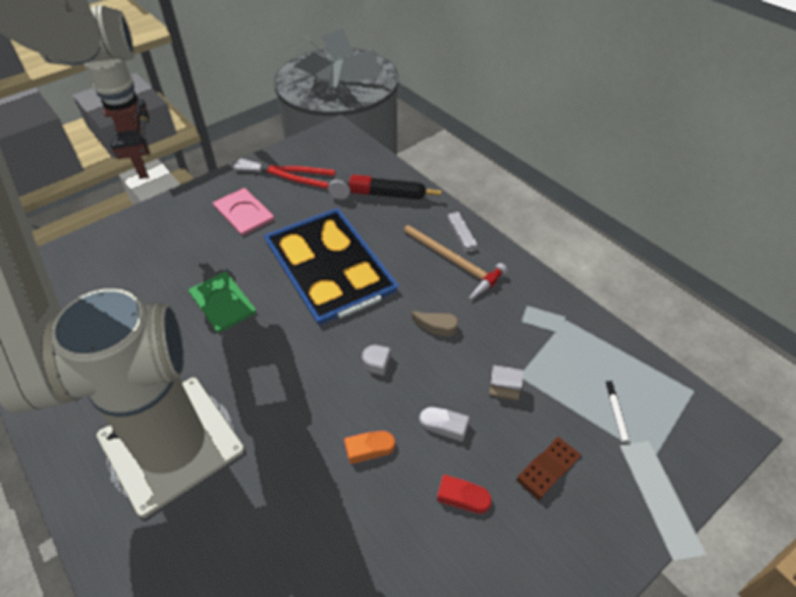

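The top view (796-px scale) shows these, all on the bench:
- **Tray:** centre about (308,307). Its cut-outs are comma (277,276), rail (351,291), toe (260,323) and heel (343,340).
- **Dollies:** comma (466,274), heel (462,356), rail (573,277) and toe (566,355).
- **Toe candidates:** the bright steel bar at (566,355), the orange one at (539,431) and the red one at (633,396). Only the steel one fits the description.
- **Heel nest candidates:** the yellow D in the blue tray at (343,340), the pink one at (150,333) and the green one at (266,442). Only the one in the blue tray fits.

Next I'll get rough positions.

```bash
cat > lib.py <<'E'
from cell import arm,eyes
import cv2,numpy as np
def grab(n,f=None):
    im=cv2.cvtColor(eyes.get_image(n),cv2.COLOR_RGB2BGR)
    if f: cv2.imwrite(f"pics/{f}.png",im)
    return im
class Cam:
    def __init__(s,n):
        c=eyes.camera_info(n);s.K=c["camera_matrix"];s.R=cv2.Rodrigues(c["rvec"])[0];s.t=np.ravel(c["tvec"]);s.c=-s.R.T@s.t
    def ray(s,p):
        p=np.atleast_2d(p).astype(float);h=np.c_[p,np.ones(len(p))]
        return (h@np.linalg.inv(s.K).T)@s.R
    def plane(s,p,z):
        d=s.ray(p);return s.c+d*((z-s.c[2])/d[:,2])[:,None]
def tri(c1,p1,c2,p2):
    a=c1.ray(p1)[0];b=c2.ray(p2)[0]
    k=np.linalg.lstsq(np.c_[a,-b],c2.c-c1.c,rcond=None)[0]
    P=c1.c+a*k[0];Q=c2.c+b*k[1];return (P+Q)/2,np.linalg.norm(P-Q)
def blobs(m,lo=60,hi=1e5):
    n,l,st,ce=cv2.connectedComponentsWithStats(m.astype(np.uint8))
    return [(ce[i],st[i,4],l==i) for i in range(1,n) if lo<st[i,4]<hi]
def hsv(im): return cv2.cvtColor(im,cv2.COLOR_BGR2HSV)
def yellow(im):
    h=hsv(im);return (abs(h[...,0].astype(int)-25)<8)&(h[...,1]>120)&(h[...,2]>130)
def go(x,y,z,yaw):
    """rows: twist, then slide in the tool frame after the twist"""
    s=arm.read_state();p=s["eef_pos"];yw=s["ee_rot"][2]
    tw=-((yaw-yw+180)%360-180); a=np.radians(yaw)
    d=(np.array([x,y,z])-p)*1e3
    X=[np.cos(a),np.sin(a)];Y=[np.sin(a),-np.cos(a)]
    print("twist %.1f then slide x %.1f y %.1f z %.1f"%(tw,d[:2]@X,d[:2]@Y,-d[2]),"| j1,j6",s["joint_positions"][[0,5]].round(0),"yaw %.1f t %.1f"%(yw,s["time_s"]))
E
python3 - <<'E'
from lib import *
t,s=Cam("top"),Cam("side");print(t.c,s.c)
ti=cv2.imread("pics/top0.png");si=cv2.imread("pics/side0.png")
for nm,f in(("yellow",yellow),("bright",lambda i:(hsv(i)[...,2]>185)&(hsv(i)[...,1]<40)),("tan",lambda i:(hsv(i)[...,1]>35)&(hsv(i)[...,1]<110)&(abs(hsv(i)[...,0].astype(int)-14)<9)&(hsv(i)[...,2]>70))):
    A=blobs(f(ti));B=blobs(f(si))
    for a in A:
        if not(60<a[0][0]<450 and 140<a[0][1]<270): continue
        best=min(((tri(t,a[0],s,b[0])[1],tri(t,a[0],s,b[0])[0],b) for b in B),key=lambda r:r[0])
        print(nm,a[0].round(1),a[1],"side",best[2][0].round(1),best[2][1],"xyz",best[1].round(4),"gap",round(best[0],4))
r=Cam("wrist");st=arm.read_state();print("wrist cam rel",r.c-st["eef_pos"],r.R[2],r.K[0])
E
```

```text
[0.31912217 0.01095955 1.08909773] [-0.00354482 -0.72578429  1.08958346]
yellow [178.  176.5] 611 side [214.4 152.1] 232 xyz [0.5924 0.2749 0.0083] gap 0.0015
yellow [225.9 186.9] 546 side [232.1 176.8] 241 xyz [0.5649 0.1191 0.0096] gap 0.0022
yellow [167.4 207.3] 714 side [190.1 159.8] 277 xyz [0.4908 0.2987 0.0099] gap 0.0017
yellow [219.8 217.9] 518 side [208.3 187.3] 231 xyz [0.4644 0.132  0.0099] gap 0.0012
bright [250.2 207.7] 92 side [241.1 228. ] 136 xyz [ 0.5408  0.0443 -0.2221] gap 0.0037
bright [ 95.9 214.2] 1226 side [ 94.1 113.3] 161 xyz [0.3267 0.3978 0.301 ] gap 0.1903
bright [362.4 228.4] 472 side [284.6 269. ] 288 xyz [ 0.449  -0.3078  0.0238] gap 0.0015
bright [295.9 229. ] 305 side [241.1 228. ] 136 xyz [ 0.4374 -0.1037  0.0294] gap 0.001
tan [299.8 176.2] 377 side [280.4 206.9] 321 xyz [ 0.6057 -0.1135  0.0197] gap 0.0012
wrist cam rel [-0.06278067  0.030419    0.19786646] [ 0.22963433 -0.10888639 -0.96716691] [338.46799255   0.         262.46099912]
```

Rough positions are found, with yellow floors near z = 9.5 mm. Next is a closer look over the tray with the wrist camera.

```bash
python3 -c "
from lib import *
go(.53,.24,.22,81)"
```

```text
twist 73.7 then slide x -279.5 y 311.2 z -33.9 | j1,j6 [64. -1.] yaw 154.7 t 0.1
```

Emit:
jog_arm(
  gripper=[100,100,100,100,100,100,100],
  slide=[
    [0,0,-5],
    [0,0,-5],
    [0,0,-5],
    [0,0,-5],
    [0,0,-5],
    [0,0,-5],
    [0,0,-5],
  ],
  twist=[10.5,10.5,10.5,10.5,10.5,10.5,10.5],
)

```text
time_s: 0.98
eef_pos: [0.2665, 0.5649, 0.2215]
ee_rot: [-180.0, 0.1, 80.9]
contact_force: [0.8, -0.5, -1.0]
gripper_width: 0.088
grasp_force: 0.0
```

Emit:
jog_arm(
  gripper=[100,100,100,100,100,100,100,100],
  slide=[
    [-35,39,0],
    [-35,39,0],
    [-35,39,0],
    [-35,39,0],
    [-35,39,0],
    [-35,39,0],
    [-35,39,0],
    [-35,39,0],
  ],
  twist=[0,0,0,0,0,0,0,0],
)

```text
time_s: 1.98
eef_pos: [0.5331, 0.2395, 0.2215]
ee_rot: [-180.0, 0.0, 81.2]
contact_force: [0.1, -0.0, -1.0]
gripper_width: 0.0879
grasp_force: 0.0
```

Run:
```python
from lib import *
s=arm.read_state();print(s["eef_pos"],s["ee_rot"],s["qvel"].round(2))
c=Cam("wrist");im=grab("wrist","w1");np.savez("w1.npz",K=c.K,R=c.R,t=c.t,c=c.c)
```

```text
[0.53307833 0.23948394 0.22153407] [-1.79977868e+02  1.22995158e-02  8.12428827e+01] [-40.17   8.25 -11.77   0.08   3.37 -39.99]
```

View pics/w1.png

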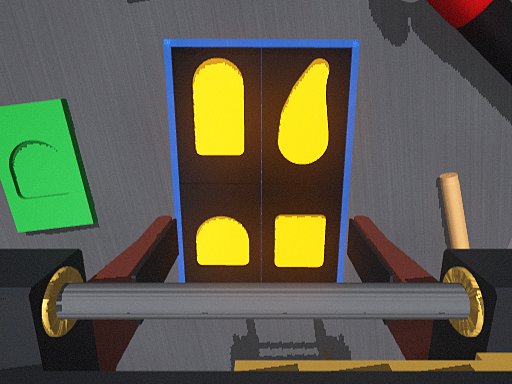

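The wrist view shows the whole tray, with toe (218,108), comma (305,112), heel (222,241) and rail (300,241). The insert seams cross at (262,184). A second place will give the height.

Emit:
jog_arm(
  gripper=[100,100,100,100,100],
  slide=[
    [-17,40,-20],
    [-17,40,-20],
    [0,0,0],
    [0,0,0],
    [0,0,0],
  ],
  twist=[0,0,0,0,0],
)

```text
time_s: 2.65
eef_pos: [0.6047, 0.1959, 0.2608]
ee_rot: [-179.9, 0.0, 81.3]
contact_force: [-0.6, -0.1, 0.1]
gripper_width: 0.0874
grasp_force: 0.0
```

Run:
```python
from lib import *
c2=Cam("wrist");im2=grab("wrist","w2");np.savez("w2.npz",K=c2.K,R=c2.R,t=c2.t,c=c2.c)
c1=Cam.__new__(Cam);c1.__dict__.update(dict(np.load("w1.npz")));im1=cv2.imread("pics/w1.png")
def bl(im): return [b for b in blobs(yellow(im),600) if b[0][1]<300 and b[0][0]>100]
A,B=bl(im1),bl(im2)
for a in A:
    d,b=min(((tri(c1,a[0],c2,b[0])[1]+abs(tri(c1,a[0],c2,b[0])[0][2]),b) for b in B),key=lambda r:r[0])
    P,g=tri(c1,a[0],c2,b[0]);print(a[0].round(0),b[0].round(0),a[1],b[1],P.round(4),round(g,4))
    for c,q in((c1,a),(c2,b)):
        k,_=cv2.findContours(q[2].astype(np.uint8),0,1);k=max(k,key=len)[:,0]
        w=c.plane(k,.012)[:,:2]; (x,y),wh,an=cv2.minAreaRect((w*1000).astype(np.float32));print("   rect",round(x,1),round(y,1),np.round(wh,1),round(an,1))
```

```text
[218. 108.] [161.  81.] 4566 3994 [0.4898 0.3045 0.0091] 0.0003
   rect 489.9 304.5 [110.9  58.6] 80.3
   rect 490.6 304.8 [110.9  58.1] 81.1
[306. 116.] [242.  89.] 3998 3559 [0.5907 0.2791 0.0083] 0.0
   rect 587.0 283.2 [121.3  60.2] 84.0
   rect 588.6 283.2 [121.3  60.6] 81.3
[299. 240.] [242. 207.] 2582 2388 [0.5633 0.1232 0.0101] 0.0006
   rect 562.7 122.2 [73.  65.3] 81.0
   rect 563.3 122.5 [74.4 64.9] 81.3
[222. 242.] [170. 206.] 2294 1721 [0.4654 0.1396 0.0148] 0.0043
   rect 463.5 138.3 [68.7 68. ] 80.6
   rect 464.4 138.2 [68.4 68. ] 78.3
```

Nest origins in mm (yaw 81.0°) are toe (488,293), heel (464,138), rail (563,122) and comma (587,277). The floor is at z ≈ 9. Next I'll view the dollies from two wrist positions.

```bash
python3 -c "
from lib import *
go(.50,-.21,.26,81)"
```

```text
twist 0.3 then slide x -417.3 y -40.1 z 1.0 | j1,j6 [17. 26.] yaw 81.3 t 2.7
```

Emit:
jog_arm(
  gripper=[100,100,100,100,100,100,100,100],
  slide=[
    [-60,-6,0],
    [-60,-6,0],
    [-60,-6,0],
    [-60,-6,0],
    [-60,-6,0],
    [-60,-6,0],
    [-57,-4,0],
    [0,0,0],
  ],
  twist=[0,0,0,0,0,0,0,0],
)

```text
time_s: 3.7
eef_pos: [0.5021, -0.2131, 0.2616]
ee_rot: [-180.0, 0.0, 81.0]
contact_force: [0.9, 0.4, 0.5]
gripper_width: 0.0878
grasp_force: 0.0
```

Run:
```python
from lib import *
c=Cam("wrist");im=grab("wrist","w3");np.savez("w3.npz",K=c.K,R=c.R,t=c.t,c=c.c)
```

Emit:
jog_arm(
  gripper=[100,100,100,100,100],
  slide=[
    [-30,50,0],
    [-20,50,0],
    [0,0,0],
    [0,0,0],
    [0,0,0],
  ],
  twist=[0,0,0,0,0],
)

```text
time_s: 4.38
eef_pos: [0.5938, -0.2738, 0.2619]
ee_rot: [-180.0, -0.0, 81.3]
contact_force: [1.0, 0.3, 0.0]
gripper_width: 0.0881
grasp_force: 0.0
```

Run:
```python
from lib import *
c=Cam("wrist");im=grab("wrist","w4");np.savez("w4.npz",K=c.K,R=c.R,t=c.t,c=c.c)
a=cv2.imread("pics/w3.png")
cv2.imwrite("pics/w34.png",cv2.resize(np.vstack([a[:280],im[:280]]),(548,600)))
cv2.imwrite("pics/w3x.png",cv2.resize(a[:270],None,fx=1.55,fy=1.55,interpolation=cv2.INTER_CUBIC))
```

```text
(no output)
```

View pics/w34.png

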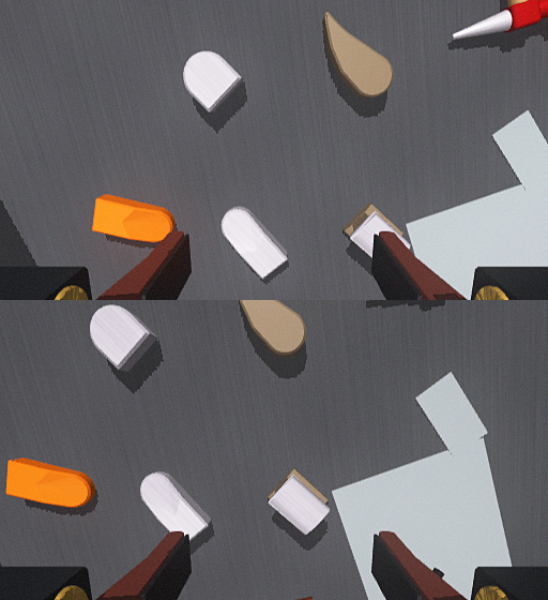

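View pics/w3x.png

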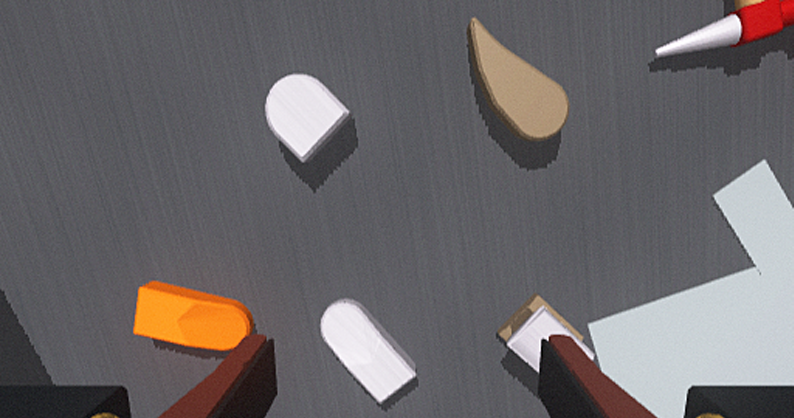

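The wrist views, in pixels of the enlarged w3, confirm:
- **Heel:** (305,115), round end up-left.
- **Comma:** (525,85), head lower right and point up-left.
- **Toe:** bright steel at (367,350), nose up-left. The look-alike at (195,318) is orange, so it isn't meant.
- **Rail:** (548,330), with its brown foot visible. It's partly behind a finger in w3 but clear in w4.

Next I'll measure them.

Run:
```python
from lib import *
def ld(n):
    c=Cam.__new__(Cam);c.__dict__.update(dict(np.load(n+".npz")));return c,cv2.imread(f"pics/{n}.png")
c3,i3=ld("w3");c4,i4=ld("w4")
def br(i): h=hsv(i);return (h[...,2]>190)&(h[...,1]<25)&(i[...,0]<i[...,2].astype(int)+12)
def tan(i): h=hsv(i);return (abs(h[...,0].astype(int)-15)<8)&(h[...,1]>55)&(h[...,1]<140)&(h[...,2]>120)
for h,n in((br,"br"),(tan,"tan")):
    for c,i,nm in((c3,i3,"w3"),(c4,i4,"w4")):
        for b in blobs(h(i)&(np.arange(384)[:,None]<265),250):
            k,_=cv2.findContours(b[2].astype(np.uint8),0,1);k=max(k,key=len)
            print(n,nm,b[0].round(1),b[1],end=" ")
            for z in(.03,.05):
                w=c.plane(k[:,0],z)[:,:2]*1000;(x,y),wh,a=cv2.minAreaRect(w.astype(np.float32));print("z",z,round(x,1),round(y,1),np.round(wh,1),round(a,1),end=" ")
            print("\n    poly",cv2.approxPolyDP(k,3,True)[:,0].tolist(), "val",np.median(hsv(i)[b[2]],0))
```

```text
br w3 [455.2  22. ] 455 z 0.03 741.0 -95.0 [63.3 13.4] 6.2 z 0.05 730.4 -97.3 [60.3 12.8] 6.2 
    poly [[477, 14], [471, 10], [423, 33], [476, 21]] val [141.   6. 239.]
br w3 [194.4  71.3] 1743 z 0.03 435.8 -99.5 [52.8 52.1] 32.7 z 0.05 439.4 -101.6 [50.4 49.6] 32.7 
    poly [[188, 48], [176, 55], [171, 69], [173, 79], [195, 100], [224, 71], [205, 52]] val [140.   7. 236.]
br w3 [459.8 203.2] 4791 z 0.03 734.0 -303.4 [177.1 197.1] 7.4 z 0.05 723.7 -296.0 [168.8 187.9] 7.4 
    poly [[493, 104], [489, 109], [493, 109], [495, 116], [489, 114], [484, 119], [489, 111], [485, 108], [480, 112], [484, 114], [481, 118], [477, 114], [484, 123], [479, 125], [475, 119], [478, 125], [471, 127], [471, 119], [467, 123], [473, 130], [470, 132], [465, 123], [462, 127], [469, 130], [466, 134], [474, 131], [471, 128], [485, 125], [484, 134], [480, 132], [482, 136], [473, 136], [475, 140], [470, 142], [482, 144], [477, 146], [482, 149], [477, 154], [480, 156], [483, 148], [486, 154], [490, 151], [480, 159], [489, 162], [483, 162], [487, 170], [496, 172], [494, 167], [499, 167], [500, 177], [495, 180]
[... 4784 characters left out ...]
 [175, 217], [177, 223], [193, 210], [153, 164], [145, 161]] val [141.   9. 230.]
br w4 [279.  191.8] 1543 z 0.03 607.4 -327.2 [45.4 65.5] 38.5 z 0.05 607.3 -321.5 [43.3 62.5] 38.5 
    poly [[273, 163], [251, 189], [286, 217], [307, 196]] val [141.  11. 225.]
tan w3 [334.6  55.7] 2341 z 0.03 598.2 -107.3 [ 43.3 103.1] 45.7 z 0.05 594.3 -109.0 [41.3 98.3] 45.7 
    poly [[305, 11], [308, 41], [318, 66], [341, 87], [359, 84], [366, 68], [362, 56], [325, 31]] val [ 16.  79. 177.]
tan w4 [257.3  21.6] 1922 z 0.03 609.4 -114.5 [42.8 77.1] 38.1 z 0.05 609.1 -118.7 [40.8 73.5] 38.1 
    poly [[224, 0], [235, 24], [257, 46], [269, 48], [279, 42], [284, 22], [278, 13], [259, 0]] val [ 16.  75. 177.]
```

Run:
```python
from lib import *
def ld(n):
    c=Cam.__new__(Cam);c.__dict__.update(dict(np.load(n+".npz")));return c,cv2.imread(f"pics/{n}.png")
c1,i1=ld("w1");c2,i2=ld("w2");c3,i3=ld("w3");c4,i4=ld("w4")
for n,a,b in(("heelA",(195,100),(109,60)),("heelB",(224,71),(138,30)),("toeB",(267,240),(193,210)),("railA",(327,222),(251,189)),("railB",(350,197),(273,163)),("seam",(262,184),None)):
    if b: P,g=tri(c3,a,c4,b);print(n,P.round(4),round(g,4))
def pa(w):
    m=cv2.moments(w.astype(np.float32).reshape(-1,1,2));a=.5*np.degrees(np.arctan2(2*m["mu11"],m["mu20"]-m["mu02"]));return m["m10"]/m["m00"],m["m01"]/m["m00"],a%180
def cont(m): k,_=cv2.findContours(m.astype(np.uint8),0,1);return max(k,key=len)[:,0]
def tan(i): h=hsv(i);return (abs(h[...,0].astype(int)-15)<8)&(h[...,1]>55)&(h[...,1]<140)&(h[...,2]>120)
b=max(blobs(tan(i3)),key=lambda b:b[1]);w=c3.plane(cont(b[2]),.029)[:,:2]*1e3
print("comma",pa(w));
for ci,ii in((c1,i1),(c2,i2)):
    q=[x for x in blobs(yellow(ii),600) if x[0][1]<300 and x[0][0]>100]
    q=max((x for x in q if x[0][1]<130),key=lambda x:x[0][0])
    v=ci.plane(cont(q[2]),.012)[:,:2]*1e3;print("nest comma",pa(v))
# head circle: points with most negative projection along the axis
for ang in(125,131,137):
    u=np.array([np.cos(np.radians(ang)),np.sin(np.radians(ang))]);s=w@u;h=w[s<s.min()+22]
    A=np.c_[2*h,np.ones(len(h))];x=np.linalg.lstsq(A,(h**2).sum(1),rcond=None)[0];print("head",ang,x[:2].round(1),np.sqrt(x[2]+x[0]**2+x[1]**2).round(1),"len",np.ptp(s).round(1))
for z,a,bb in((.032,(195,100),(224,71)),):
    P=c3.plane([a,bb],z);d=P[1]-P[0];print("heel back edge",np.degrees(np.arctan2(d[1],d[0])),np.linalg.norm(d))
go(.607,-.322,.15,128.5)
```

```text
heelA [ 0.4308 -0.1344  0.0338] 0.0005
heelB [ 0.4715 -0.1066  0.0296] 0.0006
toeB [ 0.488  -0.3366  0.0205] 0.0018
railA [ 0.5719 -0.3156  0.0371] 0.0002
railB [ 0.6051 -0.2859  0.0375] 0.0006
comma (605.8531154867684, -111.21337344308392, np.float64(126.67746067851621))
nest comma (589.5765648457291, 276.8906212889295, np.float64(73.13283277097663))
nest comma (590.2581901332802, 276.6787594107885, np.float64(73.30903792594104))
head 125 [ 619.6 -128.3] 21.3 len 105.7
head 131 [ 619.7 -128.3] 21.3 len 104.8
head 137 [ 619.6 -128.2] 21.4 len 102.8
heel back edge 33.69114455320026 0.04964961457297474
twist -47.2 then slide x -45.6 y -19.5 z 112.2 | j1,j6 [-26. -17.] yaw 81.3 t 4.4
```

Run:
```python
from lib import *
def ld(n):
    c=Cam.__new__(Cam);c.__dict__.update(dict(np.load(n+".npz")));return c,cv2.imread(f"pics/{n}.png")
c3,i3=ld("w3");c4,i4=ld("w4")
near=c4.plane([(286,217),(307,196)],.044);far=c4.plane([(251,189),(273,163)],.037)
n,f=near.mean(0),far.mean(0);print("rail",near.round(4),far.round(4),((n+f)/2).round(4),np.degrees(np.arctan2(*(f-n)[1::-1])),np.linalg.norm((f-n)[:2]))
t=c3.plane([(246,258),(267,240)],.027);m=t.mean(0)
nose=c3.plane([(208,206),(215,198)],.016).mean(0)
for u in np.radians([119,121]): print("toe back",m.round(4),np.linalg.norm(t[0]-t[1]),"edge",np.degrees(np.arctan2(*(t[1]-t[0])[1::-1])),"origin",(m[:2]+.036*np.array([np.cos(u),np.sin(u)])).round(4),"nose",nose)
```

```text
rail [[ 0.6114 -0.3581  0.044 ]
 [ 0.6418 -0.3339  0.044 ]] [[ 0.5719 -0.3157  0.037 ]
 [ 0.6049 -0.2862  0.037 ]] [ 0.6075 -0.3235  0.0405] 130.28506244782287 0.05900375450309464
toe back [ 0.4723 -0.344   0.027 ] 0.03994778709538116 edge 33.81763533141256 origin [ 0.4548 -0.3125] nose [ 0.42170865 -0.27018192  0.016     ]
toe back [ 0.4723 -0.344   0.027 ] 0.03994778709538116 edge 33.81763533141256 origin [ 0.4537 -0.3131] nose [ 0.42170865 -0.27018192  0.016     ]
```

Emit:
jog_arm(
  gripper=[100,100,100,100,100,100],
  slide=[
    [0,0,15],
    [0,0,15],
    [0,0,15],
    [0,0,15],
    [0,0,15],
    [0,0,0],
  ],
  twist=[-10,-10,-10,-10,-8,0],
)

```text
time_s: 5.18
eef_pos: [0.5933, -0.2746, 0.1862]
ee_rot: [-180.0, -0.1, 129.2]
contact_force: [1.0, 0.4, -0.3]
gripper_width: 0.0876
grasp_force: 0.0
```

```bash
python3 -c "
from lib import *
go(.6075,-.3235,.021,130)"
```

```text
twist -0.8 then slide x -46.5 y -20.6 z 165.2 | j1,j6 [-26. -65.] yaw 129.2 t 5.2
```

Emit:
jog_arm(
  gripper=[100,100,100,100,100,100,100],
  slide=[
    [-23,-10,20],
    [-23,-10,30],
    [0,0,35],
    [0,0,35],
    [0,0,25],
    [0,0,20],
    [0,0,0],
  ],
  twist=[-0.8,0,0,0,0,0,0],
)

```text
time_s: 6.05
eef_pos: [0.6077, -0.3232, 0.0209]
ee_rot: [-180.0, -0.1, 130.0]
contact_force: [-0.2, -0.1, -0.7]
gripper_width: 0.088
grasp_force: 0.0
```

Emit:
jog_arm(
  gripper=[40,40,40,40,40,40,40,40],
  slide=[
    [0,0,0],
    [0,0,0],
    [0,0,0],
    [0,0,0],
    [0,0,0],
    [0,0,0],
    [0,0,0],
    [0,0,0],
  ],
  twist=[0,0,0,0,0,0,0,0],
  force=45,
)

```text
time_s: 7.05
eef_pos: [0.6084, -0.3236, 0.0217]
ee_rot: [-180.0, -0.0, 130.0]
contact_force: [0.3, 0.1, 0.5]
gripper_width: 0.0353
grasp_force: 0.0
```

Run:
```python
from lib import *
a=grab("wrist","w5");b=grab("side","s5");c=grab("top")
cv2.imwrite("pics/m5.png",np.vstack([a,np.hstack([cv2.resize(b[190:310,260:420],(256,192)),cv2.resize(c[130:260,330:440],(256,192))])]))
```

```text
(no output)
```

View pics/m5.png

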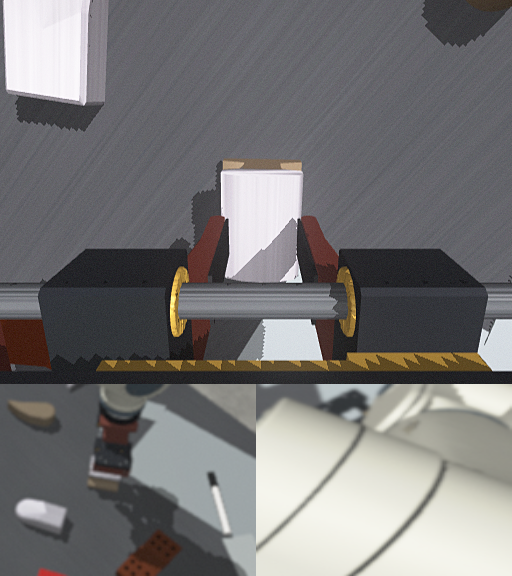

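Emit:
jog_arm(
  gripper=[0,0,0,0],
  slide=[
    [0,0,0],
    [0,0,0],
    [0,0,0],
    [0,0,0],
  ],
  twist=[0,0,0,0],
  force=45,
)

```text
time_s: 7.7
eef_pos: [0.6084, -0.3236, 0.0218]
ee_rot: [-180.0, -0.0, 130.0]
contact_force: [0.4, -0.2, -0.4]
gripper_width: 0.001
grasp_force: 0.0
```

Run:
```python
from lib import *
a=grab("wrist","w6");s=arm.read_state();print(s["gripper_width"],s["grasp_force"],s["contact_force"],s["eef_pos"])
cv2.imwrite("pics/m6.png",cv2.resize(a[140:380,150:370],(550,600)))
```

```text
0.00014926726089488232 0.0 [-0.61977057  0.65074246  0.3321104 ] [ 0.60842457 -0.32363732  0.02178616]
```

View pics/m6.png

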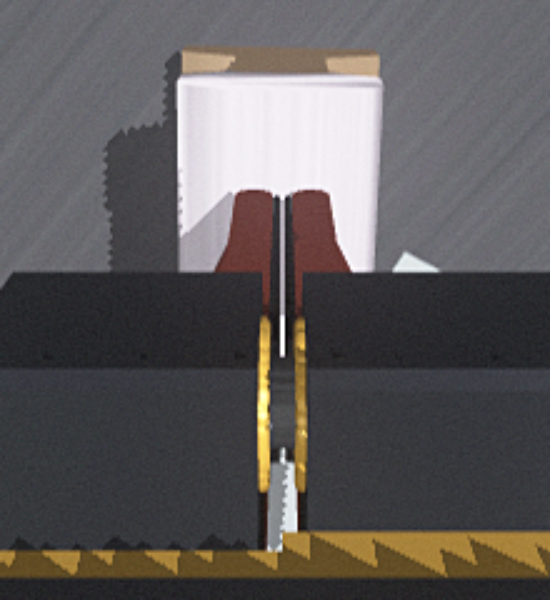

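Run:
```python
from lib import *
c=Cam("wrist");s=arm.read_state();p=s["eef_pos"];a=np.radians(s["ee_rot"][2]);X=np.array([np.cos(a),np.sin(a),0]);Y=np.array([np.sin(a),-np.cos(a),0])
for x in(0,.01):
  for z in(0,.02,.031,.05):
    q=c.K@(c.R@(p+x*X+[0,0,z])+c.t);print(x,z,(q[:2]/q[2]).round(0))
# end of white head & foot edges in this picture, on candidate heights
for z in(.0,.01,.03,.052):
    w=c.plane([(221,171),(302,171),(222,161),(302,161)],z);d=(w-p);print(z,(d@X*1e3).round(0),(d@Y*1e3).round(0))
t=Cam("side");q=t.K@(t.R@p+t.t);print("side px of TCP",q[:2]/q[2]);q=t.K@(t.R@(p+[0,0,.05])+t.t);print(q[:2]/q[2])
b=cv2.imread("pics/s5.png");u,v=(q[:2]/q[2]).astype(int);cv2.imwrite("pics/s5x.png",cv2.resize(b[v-45:v+45,u-60:u+60],(800,600),interpolation=cv2.INTER_CUBIC));print(u-60,v-45)
```

```text
0 0 [262. 214.]
0 0.02 [262. 226.]
0 0.031 [262. 234.]
0 0.05 [262. 249.]
0.01 0 [262. 199.]
0.01 0.02 [262. 209.]
0.01 0.031 [262. 216.]
0.01 0.05 [262. 230.]
0.0 [23. 23. 29. 29.] [-27.  27. -26.  26.]
0.01 [25. 25. 31. 31.] [-26.  25. -25.  25.]
0.03 [29. 29. 35. 35.] [-23.  23. -23.  23.]
0.052 [34. 34. 39. 39.] [-21.  20. -20.  20.]
side px of TCP [324.3839583  245.35772204]
[326.48477546 236.5624789 ]
266 191
```

View pics/s5x.png

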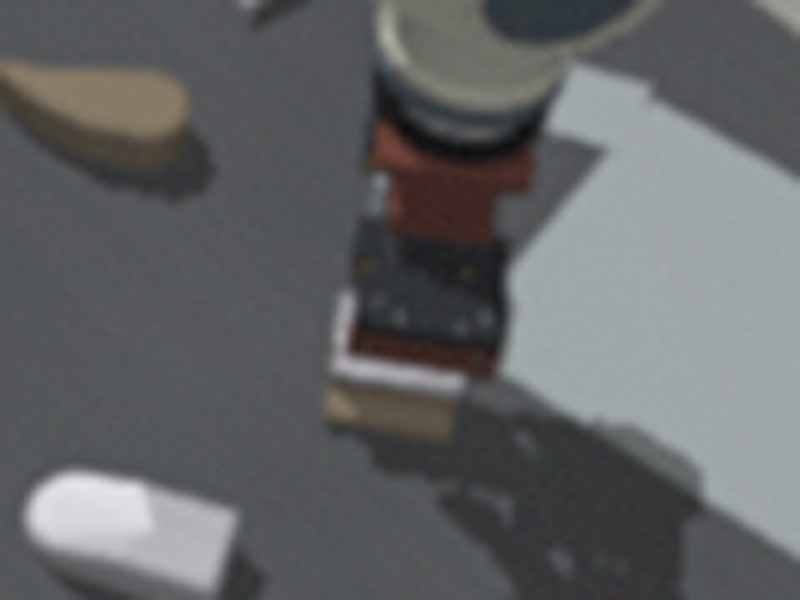

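The gripper shut without touching the rail head, although the head measures 44 wide near z = 45–50 mm. I'll lift clear and find out where the fingertips really are relative to the reported TCP.

Emit:
jog_arm(
  gripper=[0,0,0,0,50,50,50],
  slide=[
    [0,0,-25],
    [0,0,-25],
    [0,0,-25],
    [0,0,-25],
    [0,0,0],
    [0,0,0],
    [0,0,0],
  ],
  twist=[0,0,0,0,0,0,0],
)

```text
time_s: 8.62
eef_pos: [0.6076, -0.3232, 0.1202]
ee_rot: [-180.0, -0.1, 130.0]
contact_force: [0.8, -0.0, -0.4]
gripper_width: 0.027
grasp_force: 0.0
```

Run:
```python
from lib import *
p=arm.read_state()["eef_pos"];print(p,arm.read_state()["gripper_width"])
c=Cam("wrist");a=grab("wrist","w7");b=grab("side","s7");t=Cam("side")
q=t.K@(t.R@p+t.t);u,v=(q[:2]/q[2]);print("side TCP",u,v)
u0,v0=int(u)-45,int(v)-50
b2=b[v0:v0+90,u0:u0+60*1+30];print(u0,v0,b2.shape)
x=cv2.resize(b2,None,fx=4.4,fy=4.4,interpolation=cv2.INTER_CUBIC)
cv2.circle(x,(int((u-u0+.5)*4.4),int((v-v0+.5)*4.4)),4,(0,255,0),1)
y=cv2.resize(a[130:310,170:350],x.shape[1::-1],interpolation=cv2.INTER_CUBIC)
cv2.imwrite("pics/m7.png",np.hstack([x,y]));print(x.shape)
```

```text
[ 0.60761224 -0.3231706   0.12022995] 0.027026337115218353
side TCP 328.3488551605726 227.5474193417058
283 177 (90, 90, 3)
(396, 396, 3)
```

View pics/m7.png

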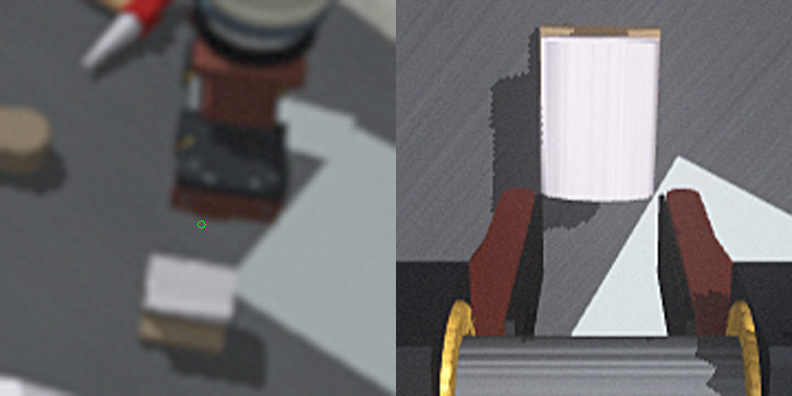

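Run:
```python
from lib import *
c=Cam("wrist");t=Cam("side");s=arm.read_state();p=s["eef_pos"];a=np.radians(s["ee_rot"][2]);X=np.array([np.cos(a),np.sin(a),0]);Y=np.array([np.sin(a),-np.cos(a),0])
n=np.cross(t.ray((322.1,224.3))[0],t.ray((346.2,226.5))[0])
for px in((221,216),(228,217),(235.5,218.6)):
    r=c.ray(px)[0];k=n@(t.c-c.c)/(n@r);P=c.c+k*r-p;q=t.K@(t.R@(P+p)+t.t);print("tip rel TCP: x %.1f y %.1f z %.1f"%tuple(1e3*np.array([P@X,P@Y,P[2]])),"side px",(q[:2]/q[2]).round(1))
for x in(-37,-10,10,37):
  for z in(0,.03,.06,.08):
    P=p+x*1e-3*X-.03*Y+[0,0,z];q=t.K@(t.R@P+t.t);q=(q[:2]/q[2]-[283,177])*4.4;print("x",x,"z",z,"crop",q.round(0))
```

```text
tip rel TCP: x 12.7 y -20.3 z 38.7 side px [325.5 224.6]
tip rel TCP: x 10.8 y -17.2 z 34.9 side px [326.  224.7]
tip rel TCP: x 8.3 y -13.8 z 30.6 side px [326.7 224.7]
x -37 z 0 crop [252. 266.]
x -37 z 0.03 crop [259. 240.]
x -37 z 0.06 crop [267. 214.]
x -37 z 0.08 crop [272. 195.]
x -10 z 0 crop [212. 260.]
x -10 z 0.03 crop [218. 234.]
x -10 z 0.06 crop [225. 207.]
x -10 z 0.08 crop [230. 189.]
x 10 z 0 crop [182. 255.]
x 10 z 0.03 crop [188. 229.]
x 10 z 0.06 crop [194. 203.]
x 10 z 0.08 crop [199. 184.]
x 37 z 0 crop [142. 249.]
x 37 z 0.03 crop [148. 223.]
x 37 z 0.06 crop [153. 196.]
x 37 z 0.08 crop [157. 178.]
```

The fingertips actually end about 33 mm short of the reported TCP: triangulation gives 31–39 mm, and closing above the 52 mm rail head without contact rules out less than 30. I'll aim lower by 33 mm from here on and watch the contact force.

Emit:
jog_arm(
  gripper=[100,100,100,100,100,100,100,100],
  slide=[
    [0,0,0],
    [0,0,0],
    [0,0,20],
    [0,0,30],
    [0,0,30],
    [0,0,25],
    [0,0,15],
    [0,0,9],
  ],
  twist=[0,0,0,0,0,0,0,0],
)

```text
time_s: 9.72
eef_pos: [0.6079, -0.3234, -0.0086]
ee_rot: [-180.0, -0.1, 130.0]
contact_force: [0.4, 0.6, 0.6]
gripper_width: 0.0878
grasp_force: 0.0
```

Emit:
jog_arm(
  gripper=[20,20,20,20,20,20,20,20],
  slide=[
    [0,0,0],
    [0,0,0],
    [0,0,0],
    [0,0,0],
    [0,0,0],
    [0,0,0],
    [0,0,0],
    [0,0,0],
  ],
  twist=[0,0,0,0,0,0,0,0],
  force=45,
)

```text
time_s: 10.72
eef_pos: [0.6084, -0.324, -0.0068]
ee_rot: [-180.0, 0.0, 130.0]
contact_force: [-3.3, -1.6, 4.6]
gripper_width: 0.0436
grasp_force: 44.9
```

```bash
python3 -c "
from lib import *
print(arm.tcp_to_grasp);go(.563,.122,.12,81)"
```

```text
-0.0187
twist 49.0 then slide x 433.4 y -114.6 z -126.8 | j1,j6 [-29. -69.] yaw 130.0 t 10.7
```

Grasped at 43.6 mm, which fits the 44 mm head. Lifting and turning toward the tray.

Emit:
jog_arm(
  gripper=[20,20,20,20,20,20,20,20],
  slide=[
    [0,0,-10],
    [0,0,-20],
    [0,0,-30],
    [0,0,-30],
    [0,0,-20],
    [0,0,0],
    [0,0,0],
    [0,0,0],
  ],
  twist=[0,0,0,9,10,10,10,10],
)

```text
time_s: 11.72
eef_pos: [0.6082, -0.3232, 0.1035]
ee_rot: [-180.0, -0.0, 80.7]
contact_force: [0.1, -0.7, -7.8]
gripper_width: 0.0436
grasp_force: 44.9
```

```bash
python3 -c "
from lib import *
s=arm.read_state();print(s['gripper_width'],s['grasp_force'],s['contact_force']);go(.563,.122,.10,81)"
```

```text
0.04357633776225998 44.90423334762454 [ 0.08996512 -0.74527872 -7.8245764 ]
twist -0.3 then slide x 432.6 y -114.3 z 3.5 | j1,j6 [-29. -20.] yaw 80.7 t 11.7
```

Emit:
jog_arm(
  gripper=[20,20,20,20,20,20,20,20],
  slide=[
    [40,-10,0],
    [60,-16,0],
    [60,-16,0],
    [60,-16,0],
    [60,-16,0],
    [60,-16,0],
    [53,-14,0],
    [39,-10,0],
  ],
  twist=[0,0,0,0,0,0,0,0],
)

```text
time_s: 12.72
eef_pos: [0.5625, 0.1235, 0.1037]
ee_rot: [180.0, -0.0, 81.1]
contact_force: [0.3, 0.1, -8.5]
gripper_width: 0.0433
grasp_force: 45.0
```

Emit:
jog_arm(
  gripper=[20,20,20],
  slide=[
    [0,0,20],
    [0,0,30],
    [0,0,0],
  ],
  twist=[0,0,0],
)

```text
time_s: 13.1
eef_pos: [0.5608, 0.1208, 0.0515]
ee_rot: [-179.7, 0.1, 81.1]
contact_force: [-1.0, -0.7, -7.4]
gripper_width: 0.0431
grasp_force: 45.0
```

```bash
python3 -c "
from lib import *
go(.563,.122,.0035,81)"
```

```text
twist 0.1 then slide x 1.5 y 1.9 z 48.0 | j1,j6 [11. 20.] yaw 81.1 t 13.1
```

Emit:
jog_arm(
  gripper=[20,20,20,20,20,20],
  slide=[
    [1,2,15],
    [0,0,15],
    [0,0,10],
    [0,0,4],
    [0,0,2],
    [0,0,0],
  ],
  twist=[0,0,0,0,0,0],
)

```text
time_s: 13.85
eef_pos: [0.5654, 0.1215, 0.0069]
ee_rot: [180.0, -0.0, 81.0]
contact_force: [-0.5, -0.2, -8.9]
gripper_width: 0.0435
grasp_force: 45.0
```

Emit:
jog_arm(
  gripper=[20,20,20,20,20],
  slide=[
    [0,-2,1],
    [0,0,1],
    [0,0,1],
    [0,0,1],
    [0,0,0],
  ],
  twist=[0,0,0,0,0],
)

```text
time_s: 14.48
eef_pos: [0.5632, 0.1218, 0.0027]
ee_rot: [-180.0, 0.0, 81.0]
contact_force: [0.6, -0.2, -8.5]
gripper_width: 0.0433
grasp_force: 45.0
```

Emit:
jog_arm(
  gripper=[20,20,20,20],
  slide=[
    [0,0,1],
    [0,0,1],
    [0,0,0],
    [0,0,0],
  ],
  twist=[0,0,0,0],
)

```text
time_s: 14.98
eef_pos: [0.5634, 0.1218, 0.0012]
ee_rot: [180.0, -0.0, 81.0]
contact_force: [-1.5, -0.7, 1.5]
gripper_width: 0.044
grasp_force: 45.0
```

The rail now rests on the floor (contact felt at about 8 mm). Releasing.

Emit:
jog_arm(
  gripper=[70,70,70,70,100,100,100,100],
  slide=[
    [0,0,0],
    [0,0,0],
    [0,0,0],
    [0,0,-10],
    [0,0,-20],
    [0,0,-30],
    [0,0,-40],
    [0,0,-20],
  ],
  twist=[0,0,0,0,0,0,0,0],
)

```text
time_s: 15.98
eef_pos: [0.5647, 0.1221, 0.1246]
ee_rot: [179.8, -0.1, 81.0]
contact_force: [0.3, -0.3, 1.1]
gripper_width: 0.0877
grasp_force: 0.0
```

```bash
python3 -c "
from lib import *
go(.4416,-.1083,.12,123.7)
go(.4416,-.1083,.12,81)"
```

```text
twist -42.7 then slide x -123.4 y -230.3 z 4.6 | j1,j6 [11. 20.] yaw 81.0 t 16.0
twist 0.0 then slide x -246.9 y -85.5 z 4.6 | j1,j6 [11. 20.] yaw 81.0 t 16.0
```

Emit:
jog_arm(
  gripper=[100,100,100,100,100,100,100,100],
  slide=[
    [-49,-17,0],
    [-50,-17,0],
    [-50,-17,0],
    [-50,-17,0],
    [-48,-17,0],
    [0,0,0],
    [0,0,0],
    [0,0,0],
  ],
  twist=[0,0,0,0,-3,-10,-10,-10],
)

```text
time_s: 16.98
eef_pos: [0.4412, -0.1093, 0.1223]
ee_rot: [179.9, 0.1, 114.3]
contact_force: [-0.1, -0.0, -0.1]
gripper_width: 0.0876
grasp_force: 0.0
```

Emit:
jog_arm(
  gripper=[100,100],
  slide=[
    [0,0,0],
    [0,0,0],
  ],
  twist=[-9.7,0],
)

```text
time_s: 17.23
eef_pos: [0.4413, -0.1091, 0.122]
ee_rot: [179.9, 0.1, 123.7]
contact_force: [-0.6, -0.1, 0.5]
gripper_width: 0.0877
grasp_force: 0.0
```

```bash
python3 -c "
from lib import *
go(.4416,-.1083,-.021,123.7)
grab('wrist','w8')"
```

```text
twist -0.0 then slide x 0.4 y 0.7 z 143.0 | j1,j6 [-15. -49.] yaw 123.7 t 17.2
```

View pics/w8.png

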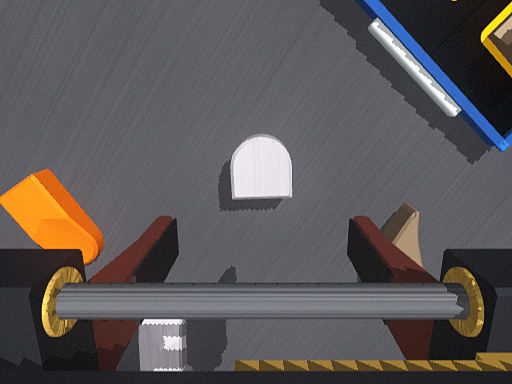

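The heel sits centred at (262,168) between the fingers with its back edge square, so I'm descending.

Emit:
jog_arm(
  gripper=[100,100,100,100,100,100,100],
  slide=[
    [0,1,25],
    [0,0,30],
    [0,0,30],
    [0,0,28],
    [0,0,20],
    [0,0,10],
    [0,0,0],
  ],
  twist=[0,0,0,0,0,0,0],
)

```text
time_s: 18.15
eef_pos: [0.4416, -0.1083, -0.0223]
ee_rot: [-180.0, -0.0, 123.7]
contact_force: [0.3, -0.1, -0.4]
gripper_width: 0.0878
grasp_force: 0.0
```

Emit:
jog_arm(
  gripper=[30,30,30,30,30,30],
  slide=[
    [0,0,0],
    [0,0,0],
    [0,0,0],
    [0,0,0],
    [0,0,0],
    [0,0,0],
  ],
  twist=[0,0,0,0,0,0],
  force=45,
)

```text
time_s: 18.9
eef_pos: [0.4411, -0.1084, -0.022]
ee_rot: [-180.0, -0.0, 123.8]
contact_force: [-3.0, -1.6, 6.4]
gripper_width: 0.0538
grasp_force: 45.0
```

Emit:
jog_arm(
  gripper=[30,30,30,30,30,30,30,30],
  slide=[
    [0,0,-10],
    [0,0,-20],
    [0,0,-30],
    [0,0,-40],
    [0,0,-30],
    [0,0,0],
    [0,0,0],
    [0,0,0],
  ],
  twist=[0,0,0,0,10.5,10.7,10.7,10.7],
)

```text
time_s: 19.9
eef_pos: [0.4411, -0.1081, 0.108]
ee_rot: [-180.0, -0.0, 80.8]
contact_force: [0.7, 0.1, -5.9]
gripper_width: 0.0542
grasp_force: 44.9
```

```bash
python3 -c "
from lib import *
go(.464-.0016,.138-.0099,.11,81)"
```

```text
twist -0.2 then slide x 236.6 y -15.9 z -2.0 | j1,j6 [-15.  -6.] yaw 80.8 t 19.9
```

Emit:
jog_arm(
  gripper=[30,30,30,30,30,30,30],
  slide=[
    [40,-3,0],
    [50,-3,0],
    [50,-4,0],
    [50,-3,0],
    [46,-3,0],
    [0,0,20],
    [0,0,0],
  ],
  twist=[0,0,0,0,0,0,0],
)

```text
time_s: 20.78
eef_pos: [0.4602, 0.1274, 0.0868]
ee_rot: [-179.8, 0.1, 81.2]
contact_force: [-0.5, -0.3, -5.6]
gripper_width: 0.0533
grasp_force: 44.9
```

```bash
python3 -c "
from lib import *
go(.464-.0016,.138-.0099,-.014,81)"
```

```text
twist 0.2 then slide x 1.0 y 2.1 z 100.8 | j1,j6 [14. 23.] yaw 81.2 t 20.8
```

Emit:
jog_arm(
  gripper=[30,30,30,30,30,30],
  slide=[
    [0,0,25],
    [0,0,30],
    [0,0,25],
    [0,0,12],
    [0,0,4],
    [0,0,0],
  ],
  twist=[0,0,0,0,0,0],
)

```text
time_s: 21.52
eef_pos: [0.4626, 0.1272, -0.0077]
ee_rot: [180.0, -0.0, 81.1]
contact_force: [-0.1, 0.1, -5.5]
gripper_width: 0.0537
grasp_force: 44.9
```

```bash
python3 -c "
from lib import *
go(.464-.0016,.138-.0099,-.014,81)"
```

```text
twist 0.1 then slide x 0.8 y -0.4 z 6.3 | j1,j6 [14. 23.] yaw 81.1 t 21.5
```

Emit:
jog_arm(
  gripper=[30,30,30,30,30,30,30,30],
  slide=[
    [1,0,1],
    [0,0,1],
    [0,0,1],
    [0,0,1],
    [0,0,1],
    [0,0,1],
    [0,0,1],
    [0,0,0],
  ],
  twist=[0,0,0,0,0,0,0,0],
)

```text
time_s: 22.52
eef_pos: [0.4623, 0.1283, -0.014]
ee_rot: [-180.0, 0.0, 81.1]
contact_force: [-5.6, -0.2, 15.8]
gripper_width: 0.0535
grasp_force: 45.0
```

Emit:
jog_arm(
  gripper=[70,70,70,70,80,100,100,100],
  slide=[
    [0,0,0],
    [0,0,0],
    [0,0,0],
    [0,0,-10],
    [0,0,-20],
    [0,0,-30],
    [0,0,-40],
    [0,0,-30],
  ],
  twist=[0,0,0,0,0,0,0,0],
)

```text
time_s: 23.52
eef_pos: [0.4626, 0.1284, 0.1169]
ee_rot: [179.9, -0.0, 81.1]
contact_force: [0.9, 0.0, -0.4]
gripper_width: 0.0878
grasp_force: 0.0
```

```bash
python3 -c "
from lib import *
go(.6091,-.1180,.12,81)"
```

```text
twist 0.1 then slide x -220.4 y 183.2 z -3.1 | j1,j6 [14. 23.] yaw 81.1 t 23.5
```

Emit:
jog_arm(
  gripper=[100,100,100,100,100,100,100,100],
  slide=[
    [-44,37,0],
    [-44,37,0],
    [-44,37,0],
    [-44,36,0],
    [-44,36,0],
    [0,0,0],
    [0,0,0],
    [0,0,0],
  ],
  twist=[0,0,0,0,0,-10.5,-10.5,-10.5],
)

```text
time_s: 24.52
eef_pos: [0.6091, -0.1175, 0.1152]
ee_rot: [-180.0, -0.0, 113.0]
contact_force: [0.4, -0.8, -0.6]
gripper_width: 0.0877
grasp_force: 0.0
```

Emit:
jog_arm(
  gripper=[100,100,100,100],
  slide=[
    [0,0,0],
    [0,0,0],
    [0,0,0],
    [0,0,0],
  ],
  twist=[-10.5,-10.5,-1,0],
)

```text
time_s: 25.02
eef_pos: [0.6092, -0.1172, 0.1151]
ee_rot: [180.0, 0.0, 134.5]
contact_force: [-0.1, 0.3, -0.1]
gripper_width: 0.0878
grasp_force: 0.0
```

Run:
```python
from lib import *
go(.6091,-.1180,-.022,134.5)
c=Cam("wrist");i=grab('wrist','w9')
h=hsv(i);m=(abs(h[...,0].astype(int)-15)<8)&(h[...,1]>55)&(h[...,1]<140)&(h[...,2]>110)&(np.arange(384)[:,None]<250)
b=max(blobs(m),key=lambda b:b[1]);k,_=cv2.findContours(b[2].astype(np.uint8),0,1);k=max(k,key=len)[:,0]
w=c.plane(k,.029)[:,:2]*1e3
for ang in(131,134.5,138):
    u=np.array([np.cos(np.radians(ang)),np.sin(np.radians(ang))]);v=np.array([-u[1],u[0]]);s=w@u;t=w@v;hd=w[s<s.min()+22]
    A=np.c_[2*hd,np.ones(len(hd))];x=np.linalg.lstsq(A,(hd**2).sum(1),rcond=None)[0];hc=x[:2]
    # straight sides: head centre .. +22 mm
    f=(s>hc@u+2)&(s<hc@u+23);L=f&(t>hc@v);R=f&(t<hc@v)
    a1=np.polyfit(s[L],t[L],1)[0];a2=np.polyfit(s[R],t[R],1)[0]
    print(ang,"head",hc.round(1),np.sqrt(x[2]+hc@hc).round(1),"len",np.ptp(s).round(1),"slopes",a1.round(3),a2.round(3),"mid correction deg",np.degrees((a1+a2)/2).round(1),"origin",(hc+24*u).round(1))
m_=cv2.moments(w.astype(np.float32).reshape(-1,1,2));print("pa",.5*np.degrees(np.arctan2(2*m_["mu11"],m_["mu20"]-m_["mu02"]))%180)
```

```text
twist -0.0 then slide x -0.5 y -0.6 z 137.1 | j1,j6 [-12. -56.] yaw 134.5 t 25.0
131 head [ 619.  -128.2] 22.4 len 105.0 slopes -0.083 0.144 mid correction deg 1.7 origin [ 603.2 -110.1]
134.5 head [ 619.1 -128.3] 22.3 len 103.7 slopes -0.15 0.088 mid correction deg -1.8 origin [ 602.2 -111.2]
138 head [ 619.2 -128.4] 22.1 len 102.8 slopes -0.224 0.032 mid correction deg -5.5 origin [ 601.4 -112.3]
pa 126.29752358465123
```

View pics/w9.png

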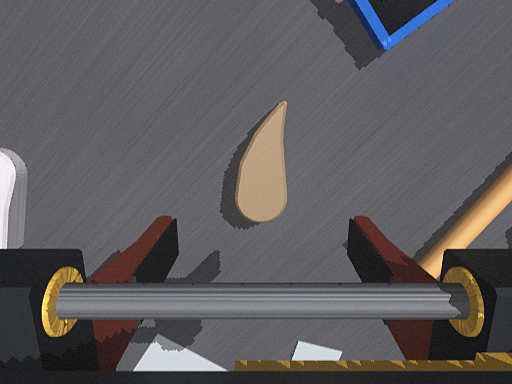

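The comma is centred at (262,165), point up. Its straight sides put the midline at yaw 133°, a 1.5° correction. Grasping.

Emit:
jog_arm(
  gripper=[100,100,100,100,100,100,100],
  slide=[
    [1,-1,20],
    [0,0,30],
    [0,0,30],
    [0,0,28],
    [0,0,19],
    [0,0,10],
    [0,0,0],
  ],
  twist=[1.5,0,0,0,0,0,0],
)

```text
time_s: 25.95
eef_pos: [0.6077, -0.1172, -0.0225]
ee_rot: [-180.0, -0.0, 133.1]
contact_force: [0.1, 0.7, 0.7]
gripper_width: 0.0877
grasp_force: 0.0
```

Emit:
jog_arm(
  gripper=[20,20,20,20,20,20,20,20],
  slide=[
    [0,0,0],
    [0,0,0],
    [0,0,0],
    [0,0,0],
    [0,0,0],
    [0,0,0],
    [0,0,0],
    [0,0,0],
  ],
  twist=[0,0,0,0,0,0,0,0],
  force=50,
)

```text
time_s: 26.95
eef_pos: [0.6079, -0.1173, -0.0221]
ee_rot: [180.0, 0.0, 133.1]
contact_force: [-1.3, 0.3, 3.2]
gripper_width: 0.043
grasp_force: 49.5
```

Emit:
jog_arm(
  gripper=[20,20,20,20,20,20,20,20],
  slide=[
    [0,0,-10],
    [0,0,-20],
    [0,0,-30],
    [0,0,-40],
    [0,0,-20],
    [0,0,-10],
    [0,0,0],
    [0,0,0],
  ],
  twist=[0,0,0,10,10.5,10.5,10.5,10.5],
)

```text
time_s: 27.95
eef_pos: [0.6077, -0.1172, 0.1091]
ee_rot: [180.0, -0.0, 80.8]
contact_force: [0.1, -0.3, -5.9]
gripper_width: 0.0421
grasp_force: 49.5
```

```bash
python3 -c "
from lib import *
go(.5873-.0012,.2768-.0079,.11,81)
t=Cam('wrist');grab('wrist','w10')"
```

```text
twist -0.2 then slide x 377.9 y -81.7 z -0.9 | j1,j6 [-12.  -3.] yaw 80.8 t 27.9
```

Emit:
jog_arm(
  gripper=[20,20,20,20,20,20,20,20],
  slide=[
    [40,-9,0],
    [55,-12,0],
    [60,-13,0],
    [60,-13,0],
    [60,-13,0],
    [60,-13,0],
    [43,-9,0],
    [0,0,0],
  ],
  twist=[0,0,0,0,0,0,0,0],
)

```text
time_s: 29.0
eef_pos: [0.5845, 0.2723, 0.1085]
ee_rot: [180.0, -0.1, 81.5]
contact_force: [-0.9, -1.3, -6.0]
gripper_width: 0.0425
grasp_force: 49.5
```

```bash
python3 -c "
from lib import *
go(.5873-.0012,.2768-.0079,-.014,81);print(arm.read_state()['qvel'].round(1))"
```

```text
twist 0.5 then slide x -3.1 y 2.1 z 122.5 | j1,j6 [24. 32.] yaw 81.5 t 29.0
[-3.2 -0.5  1.9 -1.5  0.2 -1. ]
```

Emit:
jog_arm(
  gripper=[20,20,20,20,20,20,20,20],
  slide=[
    [0,0,25],
    [0,0,30],
    [0,0,30],
    [0,0,22],
    [0,0,7],
    [0,0,2],
    [0,0,0],
    [0,0,0],
  ],
  twist=[0,0,0,0,0,0,0,0],
)

```text
time_s: 30.0
eef_pos: [0.5857, 0.2692, -0.0072]
ee_rot: [179.9, -0.0, 81.2]
contact_force: [-0.2, 0.4, -6.0]
gripper_width: 0.043
grasp_force: 49.5
```

```bash
python3 -c "
from lib import *
go(.5873-.0012,.2768-.0079,-.014,81);print(arm.read_state()['qvel'].round(1))"
```

```text
twist 0.2 then slide x -0.2 y 0.4 z 6.8 | j1,j6 [24. 32.] yaw 81.2 t 30.0
[-0.1  0.1  0.2 -0.1 -0.   0. ]
```

Emit:
jog_arm(
  gripper=[20,20,20,20,20,20,20,20],
  slide=[
    [0,0,1],
    [0,0,1],
    [0,0,1],
    [0,0,1],
    [0,0,1],
    [0,0,1],
    [0,0,1],
    [0,0,0],
  ],
  twist=[0,0,0,0,0,0,0,0],
)

```text
time_s: 31.0
eef_pos: [0.585, 0.2688, -0.0141]
ee_rot: [-180.0, 0.0, 81.1]
contact_force: [-4.4, -2.0, 6.0]
gripper_width: 0.0429
grasp_force: 49.4
```

Emit:
jog_arm(
  gripper=[62,62,62,62,80,100,100,100],
  slide=[
    [0,0,0],
    [0,0,0],
    [0,0,0],
    [0,0,-10],
    [0,0,-20],
    [0,0,-30],
    [0,0,-40],
    [0,0,-30],
  ],
  twist=[0,0,0,0,0,0,0,0],
)

```text
time_s: 32.0
eef_pos: [0.5858, 0.2692, 0.1182]
ee_rot: [179.9, -0.1, 81.1]
contact_force: [-0.4, 0.4, -0.4]
gripper_width: 0.0873
grasp_force: 0.0
```

```bash
python3 -c "
from lib import *
go(.4535,-.3125,.12,81)"
```

```text
twist 0.1 then slide x -595.2 y -39.7 z -1.8 | j1,j6 [24. 32.] yaw 81.1 t 32.0
```

Emit:
jog_arm(
  gripper=[100,100,100,100,100,100,100,100],
  slide=[
    [-60,-4,0],
    [-60,-4,0],
    [-60,-4,0],
    [-60,-4,0],
    [-60,-4,0],
    [-60,-4,0],
    [-60,-4,0],
    [-60,-4,0],
  ],
  twist=[0,0,0,0,0,0,0,0],
)

```text
time_s: 33.0
eef_pos: [0.4795, -0.2026, 0.1165]
ee_rot: [179.9, 0.0, 81.1]
contact_force: [0.8, -0.6, -0.5]
gripper_width: 0.0877
grasp_force: 0.0
```

Emit:
jog_arm(
  gripper=[100,100,100,100,100,100,100,100],
  slide=[
    [-60,-4,0],
    [-55,-4,0],
    [0,0,0],
    [0,0,0],
    [0,0,0],
    [0,0,0],
    [0,0,0],
    [0,0,0],
  ],
  twist=[0,0,-10,-10,-10,-9.9,0,0],
)

```text
time_s: 34.0
eef_pos: [0.4542, -0.3131, 0.1156]
ee_rot: [180.0, 0.1, 120.9]
contact_force: [0.7, 0.3, 0.4]
gripper_width: 0.0876
grasp_force: 0.0
```

Run:
```python
from lib import *
s=arm.read_state();p=s["eef_pos"];a=np.radians(s["ee_rot"][2]);print(p,s["ee_rot"][2],s["qvel"].round(1))
X=np.array([np.cos(a),np.sin(a)]);Y=np.array([np.sin(a),-np.cos(a)])
c=Cam("wrist");i=grab("wrist","w11");h=hsv(i)
m=(h[...,2]>190)&(h[...,1]<25)&(np.arange(384)[:,None]<262)&(abs(np.arange(512)-262)<75)
b=max(blobs(m),key=lambda b:b[1]);k,_=cv2.findContours(b[2].astype(np.uint8),0,1);k=max(k,key=len)
print(b[0],b[1],cv2.approxPolyDP(k,2,True)[:,0].tolist())
w=(c.plane(k[:,0],.027)[:,:2]-p[:2])*1e3;x=w@X;y=w@Y;print("x",x.min(),x.max())
for sg in(-1,1):
    f=(x>-32)&(x<12)&(np.sign(y)==sg);print("side",sg,np.polyfit(x[f],y[f],1),f.sum())
```

```text
[ 0.45417401 -0.31305684  0.11559114] 120.85404122533616 [-0.   0.4  0.1  0.1 -0.2 -0.6]
[259.75484262 168.46912833] 4956 [[252, 114], [240, 122], [234, 138], [238, 220], [282, 221], [283, 132], [278, 122], [269, 115]]
x -37.763817769882905 57.30538198378667
side -1 [ 8.53461198e-04 -2.21701386e+01] 49
side 1 [1.33410584e-02 1.87588943e+01] 48
```

View pics/w11.png

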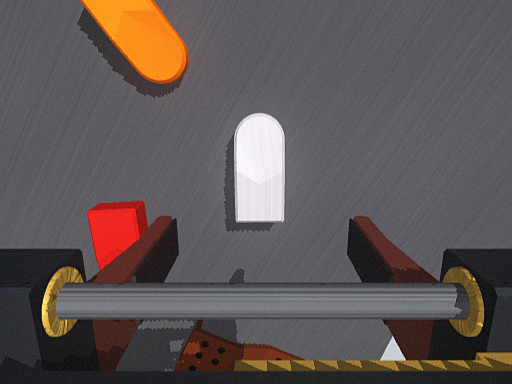

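The bright steel toe dolly is centred at (260,168) with its nose up. The orange one at (150,40) and the red one at (118,235) are the look-alikes, so I'm leaving them. Grasping the steel one.

Emit:
jog_arm(
  gripper=[100,100,100,100,100,100,100],
  slide=[
    [0,-1.5,20],
    [0,0,30],
    [0,0,30],
    [0,0,29],
    [0,0,20],
    [0,0,9],
    [0,0,0],
  ],
  twist=[0,0,0,0,0,0,0],
)

```text
time_s: 34.92
eef_pos: [0.4525, -0.3136, -0.0234]
ee_rot: [-180.0, -0.0, 121.0]
contact_force: [-0.4, -0.5, 0.6]
gripper_width: 0.088
grasp_force: 0.0
```

Emit:
jog_arm(
  gripper=[20,20,20,20,20,20,20,20],
  slide=[
    [0,0,0],
    [0,0,0],
    [0,0,0],
    [0,0,0],
    [0,0,0],
    [0,0,0],
    [0,0,0],
    [0,0,0],
  ],
  twist=[0,0,0,0,0,0,0,0],
  force=50,
)

```text
time_s: 35.92
eef_pos: [0.4524, -0.3138, -0.0231]
ee_rot: [-180.0, -0.0, 121.1]
contact_force: [-2.2, -2.6, 6.0]
gripper_width: 0.0436
grasp_force: 50.0
```

Emit:
jog_arm(
  gripper=[20,20,20,20,20,20,20,20],
  slide=[
    [0,0,-10],
    [0,0,-20],
    [0,0,-30],
    [0,0,-40],
    [0,0,-30],
    [0,0,0],
    [0,0,0],
    [0,0,0],
  ],
  twist=[0,0,0,8,10.5,10.5,10.5,0],
)

```text
time_s: 36.92
eef_pos: [0.4522, -0.313, 0.1065]
ee_rot: [-180.0, -0.0, 81.6]
contact_force: [0.4, -0.8, -6.0]
gripper_width: 0.0437
grasp_force: 50.0
```

```bash
python3 -c "
from lib import *
go(.4883+.0002,.2928+.001,.11,81)"
```

```text
twist 0.6 then slide x 605.0 y -59.1 z -3.5 | j1,j6 [-36. -28.] yaw 81.6 t 36.9
```

Emit:
jog_arm(
  gripper=[20,20,20,20,20,20,20,20],
  slide=[
    [40,-4,0],
    [50,-5,0],
    [55,-5,0],
    [55,-6,0],
    [55,-6,0],
    [55,-5,0],
    [55,-5,0],
    [55,-5,0],
  ],
  twist=[0.6,0,0,0,0,0,0,0],
)

```text
time_s: 37.92
eef_pos: [0.4774, 0.1095, 0.1067]
ee_rot: [-180.0, -0.0, 81.2]
contact_force: [0.3, -0.5, -6.6]
gripper_width: 0.0435
grasp_force: 50.0
```

Emit:
jog_arm(
  gripper=[20,20,20,20,20,20,20,20],
  slide=[
    [55,-6,0],
    [50,-5,0],
    [45,-4,0],
    [35,-3,0],
    [0,0,0],
    [0,0,20],
    [0,0,20],
    [0,0,0],
  ],
  twist=[0,0,0,0,0,0,0,0],
)

```text
time_s: 38.92
eef_pos: [0.4874, 0.2914, 0.0651]
ee_rot: [-179.8, 0.2, 81.0]
contact_force: [0.3, -0.5, -6.2]
gripper_width: 0.0437
grasp_force: 50.0
```

```bash
python3 -c "
from lib import *
go(.4885,.2938,-.015,81)"
```

```text
twist 0.0 then slide x 2.5 y 0.7 z 80.1 | j1,j6 [30. 39.] yaw 81.0 t 38.9
```

Emit:
jog_arm(
  gripper=[20,20,20,20,20,20,20],
  slide=[
    [2,0,20],
    [0,0,25],
    [0,0,18],
    [0,0,7],
    [0,0,3],
    [0,0,0],
    [0,0,0],
  ],
  twist=[0,0,0,0,0,0,0],
)

```text
time_s: 39.8
eef_pos: [0.49, 0.2954, -0.0056]
ee_rot: [179.9, -0.0, 80.9]
contact_force: [0.2, 0.2, -6.8]
gripper_width: 0.0438
grasp_force: 50.0
```

```bash
python3 -c "
from lib import *
go(.4885,.2938,-.015,81)"
```

```text
twist -0.1 then slide x -1.8 y -1.2 z 9.4 | j1,j6 [30. 39.] yaw 80.9 t 39.8
```

Emit:
jog_arm(
  gripper=[20,20,20,20,20,20,20,20],
  slide=[
    [-1.5,-1,2],
    [0,0,2],
    [0,0,1],
    [0,0,1],
    [0,0,1],
    [0,0,1],
    [0,0,1],
    [0,0,0],
  ],
  twist=[0,0,0,0,0,0,0,0],
)

```text
time_s: 40.8
eef_pos: [0.4882, 0.2938, -0.0151]
ee_rot: [-180.0, -0.0, 80.9]
contact_force: [-0.9, -1.1, -3.0]
gripper_width: 0.0437
grasp_force: 50.0
```

Contact is starting, so one more millimetre and then release.

Emit:
jog_arm(
  gripper=[20,20,20],
  slide=[
    [0,0,0.7],
    [0,0,0],
    [0,0,0],
  ],
  twist=[0,0,0],
)

```text
time_s: 41.18
eef_pos: [0.4883, 0.2938, -0.0151]
ee_rot: [180.0, -0.0, 80.9]
contact_force: [-2.0, -1.8, 6.0]
gripper_width: 0.0435
grasp_force: 50.0
```

Emit:
jog_arm(
  gripper=[62,62,62,62,80,100,100,100],
  slide=[
    [0,0,0],
    [0,0,0],
    [0,0,0],
    [0,0,-10],
    [0,0,-30],
    [0,0,-40],
    [0,0,-50],
    [0,0,-50],
  ],
  twist=[0,0,0,0,0,0,0,0],
)

```text
time_s: 42.18
eef_pos: [0.4881, 0.2937, 0.1662]
ee_rot: [180.0, -0.0, 80.9]
contact_force: [-0.0, 0.4, -0.1]
gripper_width: 0.0875
grasp_force: 0.0
```

```bash
python3 -c "
from lib import *
go(.53,.22,.26,81)"
```

```text
twist -0.1 then slide x -66.2 y 52.9 z -93.8 | j1,j6 [30. 39.] yaw 80.9 t 42.2
```

Emit:
jog_arm(
  gripper=[100,100,100,100,100,100],
  slide=[
    [-20,15,-30],
    [-20,15,-30],
    [-20,15,-30],
    [-5,8,-4],
    [0,0,0],
    [0,0,0],
  ],
  twist=[0,0,0,0,0,0],
)

```text
time_s: 42.92
eef_pos: [0.5292, 0.2215, 0.2565]
ee_rot: [-179.9, 0.1, 81.0]
contact_force: [0.2, -1.1, -0.6]
gripper_width: 0.0874
grasp_force: 0.0
```

```bash
python3 -c "
from lib import *
a=grab('wrist','w12');cv2.imwrite('pics/w12x.png',cv2.resize(a[20:270,120:420],(720,600),interpolation=cv2.INTER_CUBIC))"
```

```text
(no output)
```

View pics/w12x.png

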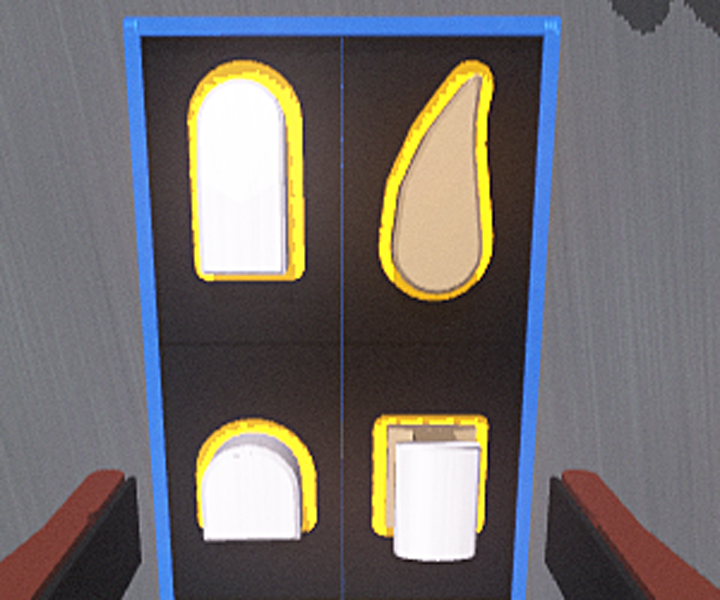

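All four dollies are seated in their own cut-outs: toe (243,175), comma (440,185), heel (252,490) and rail (437,500). Yellow shows around each, and they lie flat and aligned. Handing in.

```bash
python3 -c "
from cell import arm
print(arm.hand_in())"
```

```text
the job is handed in; nothing more can be done
None
```

I put all four dollies in their own cut-outs, flat and aligned in the last camera view, and handed the job in at about 43 s; the arm never touched the hammer, the bracket or the look-alikes.

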